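# Slide a coated glass plate into the lab's plate scanner

## Robot

A 7-joint arm with a two-finger parallel gripper is mounted at the origin on the work surface. World frame = base frame: x ahead of the robot, y to its left, z up, the work surface at z = 0. Lengths are in m, angles in degrees, forces in N, time in s.
With the tool pointing down it reaches from about 0.425 to 0.875 m from the base axis. Payload 4.7 kg.
Tool frame: the origin (TCP) lies midway between the tips of the shut fingers; the grasp point (between the pads) lies 19 mm behind it; z points along the fingers, y is the direction in which the jaws open and shut (so a half turn about z gives the same grasp; the last joint's range is limited). The gripper opens to 85 mm and grips with 20 to 120 N. Pads are 22 mm wide; open, the fingers measure 114 mm over their backs; the gripper's body (76 mm by 85 mm) begins 54 mm behind the grasp point. The pads swing forward as they close: fully open they stand 13 mm farther back than shut.
Start: joints at [66.24, 18.392, -4.016, 83.108, 1.295, 78.541, -3.26], TCP at [0.27, -0.591, 0.21] pointing down, gripper open.
Joint ranges: [-163.93, 163.93], [-17.29, 119.83], [-79.2, 71.16], [3.27, 140.29], [-89.18, 269.18], [5.43, 117.66], [-154.24, 154.24]. Speed limits (degrees/s): [147.25, 147.25, 180, 180, 180, 180, 180].

## Interface

Orientations are given as [roll, pitch, yaw] about the fixed x, y, z axes, in that order (R = Rz(yaw) Ry(pitch) Rx(roll)).
In Python, from workcell import ctrl gives the robot as it stands.
- The arm moves only by the tool send_rows, never from a script. Its argument "targets" is a list that holds one entry, the list of rows, each a list of 5 numbers: the shift along the tool's x, y, z in units of 2.5 cm (1.0 is 2.5 cm), then the turn about the tool's z in units of 6 degrees (1.0 is 6 degrees), then the opening in per cent of the stroke, from 0 (shut) to 100 (fully open). In form: [[[dx, dy, dz, twist, claw], ...]]. A call has 1 to 20 rows; each row shifts and turns the commanded pose from where the row before left it, along the tool's axes as they then stand; what a row does not reach is not made up. A row lasts 1/12 s, in which the tool goes at most 41.7 mm and 7.16 degrees, less where a joint would pass 70% of its speed; a pose out of reach is approached as far as the arm can. A call with a number of a shift or a turn outside -1 to 1 is refused whole. A call with a gripper value outside its range is refused whole. The fingers move at their own pace and stop on an object; the grip force is fixed at half the most. Time passes only in rows, so rows that do not move let the fingers close. It gives the time, the measured TCP pose, the force and the opening at its end, in the units of the state.
- ctrl.observe(): the state, without advancing time (a new reading comes with each control period).
- ctrl.get_image(name): name is "scene" or "top" or "wrist"; returns (picture, depth): 400x640x3 uint8, red, green, blue; 400x640 float32, m along the optical axis (not along the pixel's ray), 0 where there is no reading.
- ctrl.camera_params(name): a dict with "fx", "fy", "cx", "cy" (pixels), "R" (3x3) and "t" (3): a world point X has camera coordinates R X + t. Camera axes: x right, y down, z forward; pixel columns grow to the right and rows downward; lengths in m; the calibration is good to about 2 mm. A picture is of the moment at which its call begins: read the wrist's pose just before it. camera_params takes no time and is no camera call; for the wrist camera it gives the pose at the moment of the call.
- ctrl.sign_off(): hands the job in, once; it reports no verdict.
Trained networks look in the newest picture that a camera, given by its name, has taken for a name from the list of things; names that differ only in an ending like _2 or _b are one class to them, and where a whole thing is asked for, a point or a joint stands for the part that bears it (a point fixed in the world has none). Each returns a list of dicts, best first, with "conf" (0 to 1); they miss things now and then, are a little off and sometimes report something else, mostly with a low value. They report only what shows in the picture. A call takes as long as a camera call. They do not tell look-alikes from the thing itself.
- ctrl.find_in(camera, thing): "box" ([left, top, right, bottom] in pixels, round what is visible of it).
- ctrl.trace(camera, thing): "mask" (400x640 bool, what is visible of it) and "box" ([left, top, right, bottom] in pixels, round what is visible of it).
The state is a dict: "time": time; "joint_pos": joint angles; "qvel": joint speeds; "joint_torque": joint torques, N m; "position": TCP position; "ee_rot": TCP orientation; "contact_force": force on the tool from outside, world axes, zero at the start; "ft_torque": the same for the moment, N m; "opening": finger opening in m.
Only numpy, scipy, OpenCV 4.12 (cv2) and the standard library are available. Lean on these libraries where they do the work, as an engineer would, in place of code of your own. Each camera call takes 0.05 s, during which the arm holds its last target.

## Task

Load the thin white glass plate into the plate scanner: press lightly down on its top face and drag it along the deck, without lifting it, without pushing or gripping it by its edges, and never pressing the fragile glass with more than 22 N, through the guides into the slot until it has pushed the stop bar all the way back. Then slide the catch fully across behind the plate so that it is locked in, let go, and leave the bottle, beaker and dish where they stand.

Things in the scene. Friction and masses are not known exactly. Their poses are not given: they have to be found in the camera images.
- deck (a point): Plate scanner: fixed low bench instrument, 335 by 330 mm, blue base, dark low-friction coated deck 30 mm above the bench, white hood at its far (+x) end. This point lies on the deck's surface on the channel's centre line; its x axis points along the channel into the slot, y to the left. In this frame the deck runs from x -185 to +150 mm and y -165 to +165 mm.
- guides (a point): Start of the straight channel, on the deck at deck x +23 mm, y 0. Two aluminium guides 7 mm high, inner faces at deck y -50.5 and +50.5 mm (101 mm apart), run from here straight into the hood; from here back to deck x -22 mm they flare out at 25 degrees to a mouth about 140 mm wide.
- slot_mouth (a point): Centre of the lower edge of the slot's opening, on the deck at deck x +78 mm. The slot is 7 mm high, between the guides. The white hood above it stands over deck x 78 to 150, y -95 to +95 mm, its top 43 mm above the deck.
- stop (a joint): Stop bar inside the slot, pushed by the plate's front edge along the deck's +x: 0 as it starts (its front face at deck x 81 mm), 0.015 m when all the way back (face at deck x 96 mm). It resists with about 2 N plus a little damping and stays where it is left (no spring). A thin steel pin that stands up through a dark slit in the hood's top moves with it.
- catch (a joint): Aluminium catch that slides across the channel behind the loaded plate, along the deck's -y: 0 open, 0.060 m fully shut. It resists with about 1.5 N and stays where it is left. Its bar is 14 mm wide, 50 mm long and 8 mm high, at deck x -35.5 to -21.5 mm; its end is at deck y +85 mm when open, +25 mm when shut. The catch only passes when the plate is fully home (the plate's rear edge is then at deck x -14 mm).
- catch_knob (a point): Centre of the part of the catch's upright black knob that stands clear of its bar: a cylinder 20 mm in diameter that reaches from 8 to 32 mm above the deck; this point is 20 mm above the deck, at deck x -28.5 mm and y +123 mm when open, +63 mm when shut. Pushed sideways at its outer (left) side, or pinched from above.
- plate_top (a point): Centre of the top face of the white coated glass plate: loose, rigid, 110 mm (x) by 95 mm (y) by 3 mm, about 90 g, flat on the deck, turned up to 0.3 rad from the deck's x axis. It slides easily on the deck (friction 0.1); fingertips hold it at about 0.4, so moving the stop takes a press of 7 to 10 N. Two parted tips turn it better than one. Home: centre at deck x +41, y within 3 mm of 0.
- reagent_bottle: Bystander: amber bottle, 52 mm in diameter, 110 mm tall, left of the scanner; origin at its foot.
- beaker: Bystander: clear beaker, 64 mm in diameter, 80 mm tall, right of the scanner; origin at its foot.
- dish: Bystander: flat round dish, 90 mm in diameter, 16 mm high, right of the scanner; origin at its foot.
Not all that is in view belongs to the job. Of the things like the part that bears plate_top, leave any that is brown or turquoise; of the rest the smaller one is meant.

How it is judged:
By the outcome, as a careful person would: the job done as asked, in the order asked, and still so for the second after the job is handed in, with the robot touching nothing.
It also fails if it takes over 58 s, if anything falls off the work surface, if the arm or the gripper's body presses on something with over 40 N, if the wrist force passes 120 N, or if a joint passes its speed limit or range.

## Working session

There is one attempt and no reset: what is moved stays moved. The work goes in short steps, Python scripts to look and compute and a tool call to move; the robot and the scene stay as the last step left them, time stands still between calls to the robot, and variables do not carry over. Pictures are saved under pics/ and viewed, and the job is handed in when it is done.

Besides the shell and the picture viewer there is one more tool, called after "Request:" by a JSON object that holds its "method" and its "body". send_rows: Moves the arm, as the interface text tells. Shifts and turns lie within -1 to 1; 1 stands for 2.5 cm of shift or 6 degrees of turn. Its arguments: {"type":"object","properties":{"targets":{"type":"array","items":{"type":"array","items":{"type":"array","items":{"type":"number"}}}}},"required":["targets"]}

```bash
ls; mkdir -p pics; cat > h.py <<'E'
import numpy as np, cv2
from workcell import ctrl
def snap(name, fn):
    im,d=ctrl.get_image(name); cv2.imwrite('pics/'+fn+'.png',cv2.cvtColor(im,cv2.COLOR_RGB2BGR)); np.save('pics/'+fn+'.npy',d)
    p=ctrl.camera_params(name); np.savez('pics/'+fn+'_p.npz',**{k:np.array(v) for k,v in p.items()})
    return im,d,p
def unproj(p,u,v,z):
    K=np.array([[p['fx'],0,p['cx']],[0,p['fy'],p['cy']],[0,0,1]]);R=np.array(p['R']);t=np.array(p['t'])
    c=np.linalg.inv(K)@np.array([u,v,1.0])*z
    return R.T@(c-t)
def onplane(p,u,v,zw):
    R=np.array(p['R']);t=np.array(p['t']);o=-R.T@t
    r=R.T@np.array([(u-p['cx'])/p['fx'],(v-p['cy'])/p['fy'],1.0])
    return o+r*(zw-o[2])/r[2]
def proj(p,X):
    c=np.array(p['R'])@np.array(X)+np.array(p['t']);return np.array([p['fx']*c[0]/c[2]+p['cx'],p['fy']*c[1]/c[2]+p['cy']])
E
python3 - <<'E'
from h import *
s=ctrl.observe()
for k in s: print(k,s[k])
for n in ['scene','top','wrist']:
    im,d,p=snap(n,n+'0'); print(n,p)
E
```

```text
pics
time 0.0
joint_pos [66.24115014 18.4386346  -4.01792319 83.17617966  1.29402962 78.53956145
 -3.26026119]
qvel [-0.05083245 -0.02098278  0.05116116  0.02231734 -0.09768866 -0.05581287
 -0.06128744]
joint_torque [ 1.01290757e-04 -4.93577600e+01 -3.81891355e-01 -3.14328468e+01
  1.28942763e-02  1.14715792e-02  1.19542281e-05]
position [ 0.26997961 -0.59064003  0.20921747]
ee_rot [-1.79890825e+02  4.06143445e-03  2.45704464e+01]
contact_force [0.27301211 0.12138881 0.01649208]
ft_torque [0.0293274  0.03534087 0.05120663]
opening 0.08546113535433168
scene {'fx': 428.30430007366226, 'fy': 428.30430007366226, 'cx': 320.143124525749, 'cy': 201.19404344661916, 'R': array([[-0.35864601,  0.93346757,  0.00336765],
       [ 0.74731251,  0.28928179, -0.59819734],
       [-0.55937201, -0.21202441, -0.80134175]]), 't': array([ 0.17551984, -0.35335809,  1.53038464])}
top {'fx': 464.82486724718956, 'fy': 464.82486724718956, 'cx': 323.2582775607641, 'cy': 189.67442208623206, 'R': array([[ 0.02039642, -0.9997908 , -0.00153216],
       [-0.97662619, -0.01959581, -0.21404971],
       [ 0.21397491,  0.00586219, -0.97682157]]), 't': array([-0.02166262,  0.52197192,  1.1183848 ])}
wrist {'fx': 299.15551923971566, 'fy': 299.15551923971566, 'cx': 323.7148812989276, 'cy': 197.7855218543132, 'R': array([[ 0.41514405, -0.90975438, -0.00154188],
       [-0.87616159, -0.40026997,  0.26856066],
       [-0.24494141, -0.11014042, -0.96326154]]), 't': array([-0.64896688, -0.03519919,  0.3786815 ])}
```

View pics/top0.png

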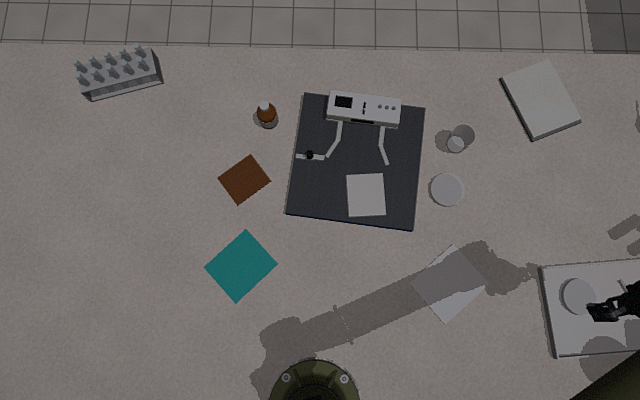

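View pics/scene0.png

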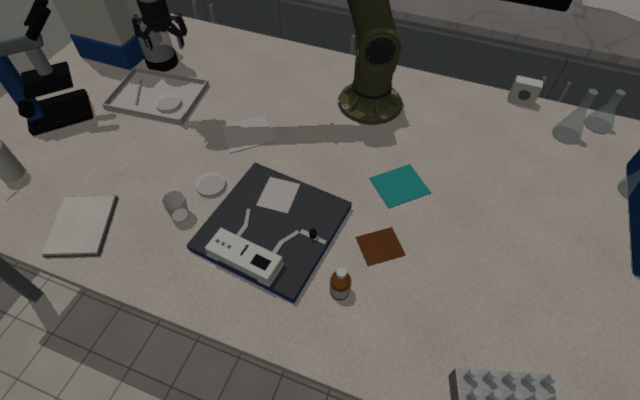

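View pics/wrist0.png

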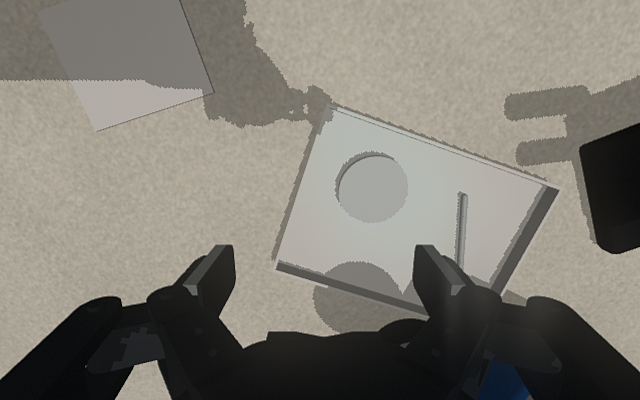

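```bash
python3 - <<'E'
from h import *
im=cv2.imread('pics/top0.png'); c=im[80:240,260:480]; cv2.imwrite('pics/crop1.png',cv2.resize(c,None,fx=3.6,fy=3.6,interpolation=cv2.INTER_CUBIC))
d=np.load('pics/top0.npy'); p=dict(np.load('pics/top0_p.npz'))
for u,v in [(366,195),(330,200),(400,200),(363,110),(448,283),(310,155),(350,150)]:
    print((u,v),unproj(p,u,v,d[v,u]).round(4))
E
```

```text
(366, 195) [ 0.5157 -0.1212  0.0329]
(330, 200) [ 0.5022 -0.0289  0.025 ]
(400, 200) [ 0.5049 -0.2089  0.03  ]
(363, 110) [ 0.7287 -0.1091  0.0806]
(448, 283) [ 0.2984 -0.3313  0.0043]
(310, 155) [0.6111 0.0246 0.0622]
(350, 150) [ 0.637  -0.0793  0.0285]
```

View pics/crop1.png

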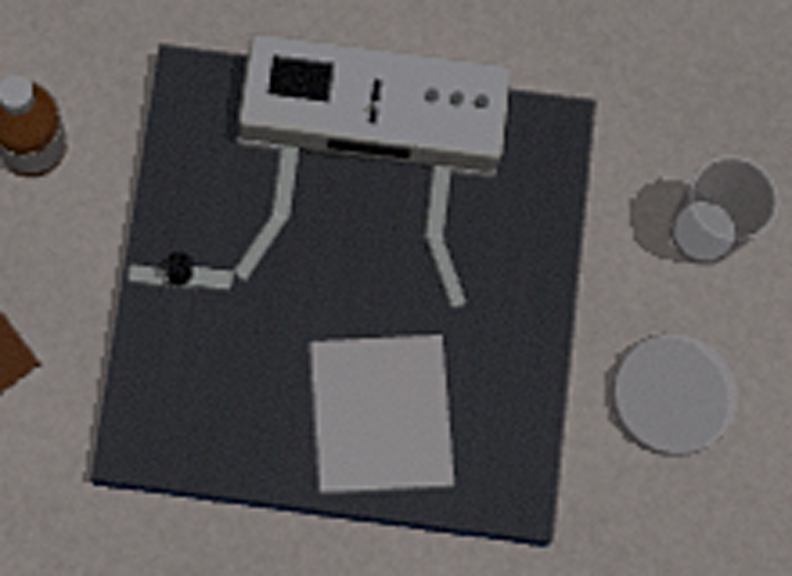

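```bash
python3 - <<'E'
from h import *
p=dict(np.load('pics/top0_p.npz'))
f=lambda x,y,z: onplane(p,260+(x+.5)/3.6-.5,80+(y+.5)/3.6-.5,z)[:2]
D=np.array([f(92,480,.03),f(550,543,.03),f(160,45,.03),f(594,100,.03)])
M=np.array([[-.185,.165],[-.185,-.165],[.15,.165],[.15,-.165]])
def fit(M,D):
    mc,dc=M.mean(0),D.mean(0);H=(M-mc).T@(D-dc);a=np.arctan2(H[0,1]-H[1,0],H[0,0]+H[1,1])
    R=np.array([[np.cos(a),-np.sin(a)],[np.sin(a),np.cos(a)]]);return a,R,dc-R@mc
a,R,t=fit(M,D);print('deck',np.degrees(a),t,(D-(M@R.T+t)).round(4).tolist())
P=np.array([f(311,341,.033),f(442,335,.033),f(454,486,.033),f(320,493,.033)])
for i in range(4): print(np.linalg.norm(P[i]-P[(i+1)%4]))
print('plate world',P.mean(0),'deck',(P.mean(0)-t)@R)
ap,Rp,tp=fit(np.array([[.055,.0475],[.055,-.0475],[-.055,-.0475],[-.055,.0475]]),P);print(np.degrees(ap),np.degrees(ap-a))
print(((P-t)@R).round(4))
# other plate
K=f((178),268,.062);print('knob',(K-t)@R, 'world',K)
s=ctrl.observe();print(s['time'])
pw=ctrl.camera_params('wrist');print(-np.array(pw['R']).T@np.array(pw['t'])-s['position'])
E
```

```text
deck -6.6953468175015365 [ 0.62977156 -0.09863716] [[-0.0001, -0.0016], [-0.0001, 0.0017], [-0.0003, -0.0012], [0.0005, 0.0011]]
0.09474140102199399
0.11046718592938831
0.09505398735708413
0.11100869783970774
plate world [ 0.51729807 -0.12033252] deck [-0.10917697 -0.03466069]
3.968837669824228 10.664184487325764
[[-0.0634  0.0221]
 [-0.0461 -0.071 ]
 [-0.1546 -0.0915]
 [-0.1726  0.0018]]
knob [-0.03073892  0.12292142] world [0.61357369 0.0270298 ]
0.15
[0.06126487 0.02799981 0.16372717]
```

Request:
{"method": "send_rows", "body": {"targets": [[[0.84,-0.65,0,0,45],[0.84,-0.65,0,0,45],[0.84,-0.65,0,0,45],[0.84,-0.65,0,0,45],[0.84,-0.65,0,0,45],[0.84,-0.65,0,0,45],[0.84,-0.65,0,0,45],[0.84,-0.65,0,0,45],[0.84,-0.65,0,0,45],[0.84,-0.65,0,0,45],[0.84,-0.65,0,0,45],[0.84,-0.65,0,0,45],[0.84,-0.65,0,0,45],[0.84,-0.65,0,0,45],[0.84,-0.65,0,0,45],[0.84,-0.65,0,0,45],[0.84,-0.65,0,0,45],[0.84,-0.65,0,0,45],[0.84,-0.65,0,0,45],[0.84,-0.65,0,0,45]]]}}

```text
time: 1.82
position: [0.5173, -0.1198, 0.2101]
ee_rot: [180.0, 0.0, 24.6]
contact_force: [0.6, 0.0, 0.9]
opening: 0.0383
```

Request:
{"method": "send_rows", "body": {"targets": [[[0,0,0,0.85,45],[0,0,0,0.85,45],[0,0,0,0.85,45],[0,0,0,0.85,45],[0,0,0,0,45],[0,0,0,0,45]]]}}

```text
time: 2.32
position: [0.5169, -0.1209, 0.2101]
ee_rot: [-180.0, 0.0, 4.3]
contact_force: [0.5, 0.2, -0.4]
opening: 0.0385
```

```bash
python3 - <<'E'
from h import *
s=ctrl.observe()
for k in s: print(k,s[k])
im,d,p=snap('wrist','w1')
cv2.imwrite('pics/w1b.png',cv2.resize(cv2.imread('pics/w1.png'),(800,500),interpolation=cv2.INTER_CUBIC))
E
```

```text
time 2.3167
joint_pos [ 35.24583904   5.280946   -26.38437175  99.24911545   2.41831966
  76.05420088 -77.3146246 ]
qvel [ 0.1229398  -0.05789618 -0.14561138 -0.11477309 -0.08326522 -0.08826439
  0.49379621]
joint_torque [-6.01135776e-02 -3.34531045e+01 -1.19392008e+00 -3.11242604e+01
  1.31051292e-02  2.96217571e-03 -1.64693389e-01]
position [ 0.51690104 -0.12090794  0.21007813]
ee_rot [-1.79997083e+02  2.48329124e-02  4.31117787e+00]
contact_force [ 0.46577275  0.23722549 -0.4272704 ]
ft_torque [-0.03188758  0.00381732  0.02128985]
opening 0.03852768043244298
```

View pics/w1b.png

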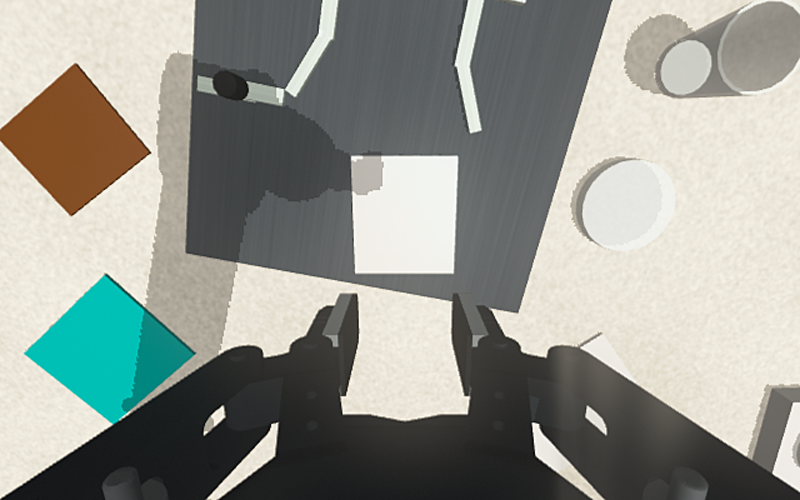

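```bash
cat >> h.py <<'E'
def fit(M,D):
    M=np.array(M);D=np.array(D);mc,dc=M.mean(0),D.mean(0);H=(M-mc).T@(D-dc);a=np.arctan2(H[0,1]-H[1,0],H[0,0]+H[1,1])
    R=np.array([[np.cos(a),-np.sin(a)],[np.sin(a),np.cos(a)]]);return a,R,dc-R@mc
PM=np.array([[.055,.0475],[.055,-.0475],[-.055,-.0475],[-.055,.0475]])
E
python3 - <<'E'
from h import *
im=cv2.imread('pics/w1.png');g=cv2.cvtColor(im,cv2.COLOR_BGR2GRAY)
p=dict(np.load('pics/w1_p.npz'));d=np.load('pics/w1.npy')
c=np.array([[351,156],[458,156],[455,273],[356,273]],np.float32)/1.25
c=cv2.cornerSubPix(g,c.reshape(-1,1,2),(4,4),(-1,-1),(3,50,.01)).reshape(-1,2);print(c)
P=np.array([onplane(p,u,v,.033)[:2] for u,v in c])
for i in range(4): print(np.linalg.norm(P[i]-P[(i+1)%4]).round(4))
ap,Rp,tp=fit(PM,P);print('plate',np.degrees(ap),tp)
k=np.array([[187,253],[519,313]],np.float32)/1.25
k=cv2.cornerSubPix(g,k.reshape(-1,1,2),(3,3),(-1,-1),(3,50,.01)).reshape(-1,2);print(k*1.25)
D=np.array([onplane(p,u,v,.03)[:2] for u,v in k]);print(np.linalg.norm(D[0]-D[1]))
a,R,t=fit([[-.185,.165],[-.185,-.165]],D);print('deck',np.degrees(a),t)
for u,v in [(320,150),(200,180),(320,190)]: print(unproj(p,u,v,d[v,u]))
big=cv2.resize(im[0:120,130:420],None,fx=2.7,fy=2.7,interpolation=cv2.INTER_CUBIC)
for (aa,tt,col) in [(a,t,(0,0,255)),(np.radians(-6.695),np.array([.62977,-.09864]),(0,255,0))]:
    RR=np.array([[np.cos(aa),-np.sin(aa)],[np.sin(aa),np.cos(aa)]])
    for s in (1,-1):
        pts=[(proj(p,[*(RR@np.array(q)+tt),.037])-[130,0])*2.7 for q in [(.078,s*.0505),(.023,s*.0505),(-.022,s*(.0505+.045*np.tan(np.radians(25))))]]
        cv2.polylines(big,[np.array(pts).astype(int)],False,col,1)
    print('plate in deck',(tp-tt)@RR,np.degrees(ap-aa))
cv2.imwrite('pics/w1c.png',big)
E
```

```text
[[280.1539   124.661224]
 [365.80148  124.232475]
 [362.43872  218.41673 ]
 [283.57538  218.29382 ]]
0.0948
0.1104
0.0951
0.1098
plate 4.296487002270484 [ 0.51840186 -0.11996562]
[[185.25372 252.65016]
 [517.327   312.64874]]
0.32943207228639676
deck -6.722950887031747 [ 0.63187255 -0.09898051]
[ 0.54505142 -0.11460511  0.03355824]
[0.49923307 0.02342866 0.02990753]
[ 0.49839978 -0.11792106  0.03294551]
plate in deck [-0.11023375 -0.03412467] 11.019437889302232
plate in deck [-0.10812248 -0.03416395] 10.991487002270484
```

View pics/w1c.png

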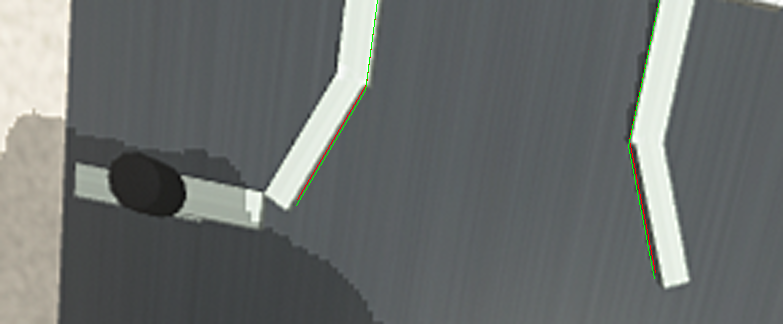

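Request:
{"method": "send_rows", "body": {"targets": [[[-0.34,-0.03,0.5,0,45],[0,0,0.85,0,45],[0,0,0.85,0,45],[0,0,0.85,0,45],[0,0,0.85,0,45],[0,0,0.85,0,45],[0,0,0.85,0,45],[0,0,0.65,0,45],[0,0,0.4,0,45],[0,0,0.18,0,45],[0,0,0,0,45],[0,0,0,0,45],[0,0,0,0,45]]]}}

```text
time: 3.45
position: [0.5096, -0.1211, 0.0407]
ee_rot: [180.0, -0.1, 4.2]
contact_force: [0.7, 0.6, 0.2]
opening: 0.0386
```

Request:
{"method": "send_rows", "body": {"targets": [[[0,0,0.03,0,45],[0,0,0.03,0,45],[0,0,0.03,0,45],[0,0,0.03,0,45],[0,0,0,0,45]]]}}

```text
time: 3.87
position: [0.5085, -0.1209, 0.0365]
ee_rot: [180.0, 0.0, 4.2]
contact_force: [0.3, -0.2, 0.5]
opening: 0.0385
```

Request:
{"method": "send_rows", "body": {"targets": [[[0,0,0.02,0,45],[0,0,0.02,0,45],[0,0,0.02,0,45],[0,0,0.02,0,45],[0,0,0.02,0,45],[0,0,0,0,45]]]}}

```text
time: 4.37
position: [0.5085, -0.1208, 0.0339]
ee_rot: [-180.0, 0.0, 4.2]
contact_force: [0.4, 1.0, -0.5]
opening: 0.0384
```

Request:
{"method": "send_rows", "body": {"targets": [[[0,0,0.02,0,45],[0,0,0.02,0,45],[0,0,0.02,0,45],[0,0,0,0,45]]]}}

```text
time: 4.7
position: [0.5085, -0.1208, 0.0324]
ee_rot: [180.0, 0.0, 4.2]
contact_force: [-0.3, 0.3, 0.4]
opening: 0.0387
```

Request:
{"method": "send_rows", "body": {"targets": [[[0,0,0.02,0,45],[0,0,0.02,0,45],[0,0,0,0,45]]]}}

```text
time: 4.95
position: [0.5085, -0.1209, 0.0315]
ee_rot: [180.0, 0.0, 4.2]
contact_force: [0.0, -0.4, -0.4]
opening: 0.0382
```

Request:
{"method": "send_rows", "body": {"targets": [[[0,0,0.02,0,45],[0,0,0.02,0,45],[0,0,0,0,45]]]}}

```text
time: 5.2
position: [0.5085, -0.1208, 0.0304]
ee_rot: [-180.0, 0.0, 4.2]
contact_force: [0.2, 0.6, 0.1]
opening: 0.0379
```

Request:
{"method": "send_rows", "body": {"targets": [[[0,0,0.02,0,45],[0,0,0.02,0,45],[0,0,0,0,45]]]}}

```text
time: 5.45
position: [0.5085, -0.1209, 0.0294]
ee_rot: [180.0, 0.0, 4.2]
contact_force: [0.5, -0.6, -0.1]
opening: 0.0382
```

Request:
{"method": "send_rows", "body": {"targets": [[[0,0,0.02,0,45],[0,0,0.02,0,45],[0,0,0,0,45]]]}}

```text
time: 5.7
position: [0.5084, -0.1209, 0.0284]
ee_rot: [180.0, 0.0, 4.2]
contact_force: [-0.2, 0.1, 0.3]
opening: 0.0384
```

Request:
{"method": "send_rows", "body": {"targets": [[[0,0,0.02,0,45],[0,0,0,0,45]]]}}

```text
time: 5.87
position: [0.5085, -0.1208, 0.028]
ee_rot: [180.0, 0.0, 4.2]
contact_force: [-0.1, -0.8, 0.1]
opening: 0.0384
```

Request:
{"method": "send_rows", "body": {"targets": [[[0,0,0.02,0,45],[0,0,0,0,45]]]}}

```text
time: 6.03
position: [0.5085, -0.1209, 0.0275]
ee_rot: [180.0, 0.0, 4.2]
contact_force: [-0.4, -0.6, 0.1]
opening: 0.0383
```

Request:
{"method": "send_rows", "body": {"targets": [[[0,0,0.02,0,45],[0,0,0,0,45]]]}}

```text
time: 6.2
position: [0.5085, -0.1209, 0.027]
ee_rot: [180.0, 0.0, 4.2]
contact_force: [-0.3, -1.1, -0.4]
opening: 0.0385
```

Request:
{"method": "send_rows", "body": {"targets": [[[0,0,0.02,0,45],[0,0,0,0,45]]]}}

```text
time: 6.37
position: [0.5085, -0.1209, 0.0265]
ee_rot: [180.0, 0.0, 4.2]
contact_force: [0.3, 0.1, -1.2]
opening: 0.0386
```

Request:
{"method": "send_rows", "body": {"targets": [[[0,0,0.02,0,45],[0,0,0,0,45]]]}}

```text
time: 6.53
position: [0.5085, -0.1209, 0.026]
ee_rot: [180.0, 0.0, 4.2]
contact_force: [-0.7, 0.4, -1.2]
opening: 0.0385
```

Request:
{"method": "send_rows", "body": {"targets": [[[0,0,0.02,0,45],[0,0,0,0,45]]]}}

```text
time: 6.7
position: [0.5085, -0.1208, 0.0255]
ee_rot: [180.0, 0.0, 4.2]
contact_force: [-0.9, -0.4, -0.5]
opening: 0.0382
```

Request:
{"method": "send_rows", "body": {"targets": [[[0,0,0.02,0,45],[0,0,0,0,45]]]}}

```text
time: 6.87
position: [0.5085, -0.1209, 0.025]
ee_rot: [180.0, 0.0, 4.2]
contact_force: [0.1, 0.1, 0.7]
opening: 0.0384
```

```bash
python3 - <<'E'
from h import *
im,d,p=snap('wrist','w2')
cv2.imwrite('pics/w2b.png',cv2.resize(cv2.imread('pics/w2.png')[100:400,150:500],None,fx=2,fy=2,interpolation=cv2.INTER_CUBIC))
E
```

```text
(no output)
```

View pics/w2b.png

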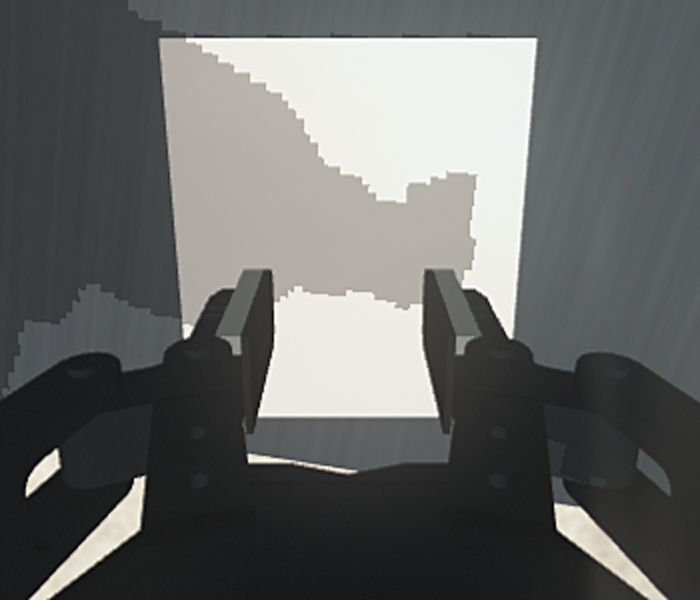

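Request:
{"method": "send_rows", "body": {"targets": [[[0,0,0.02,0,45],[0,0,0,0,45]]]}}

```text
time: 7.08
position: [0.5085, -0.1208, 0.0245]
ee_rot: [180.0, 0.0, 4.2]
contact_force: [0.1, 0.2, -0.8]
opening: 0.0388
```

Request:
{"method": "send_rows", "body": {"targets": [[[0,0,0.02,0,45],[0,0,0,0,45]]]}}

```text
time: 7.25
position: [0.5085, -0.1208, 0.024]
ee_rot: [180.0, 0.0, 4.2]
contact_force: [0.1, -0.7, 0.5]
opening: 0.0382
```

Request:
{"method": "send_rows", "body": {"targets": [[[0,0,0.02,0,45],[0,0,0,0,45]]]}}

```text
time: 7.42
position: [0.5085, -0.1209, 0.0235]
ee_rot: [180.0, 0.0, 4.2]
contact_force: [-1.0, 0.5, 1.1]
opening: 0.0385
```

Request:
{"method": "send_rows", "body": {"targets": [[[0,0,0.02,0,45],[0,0,0,0,45]]]}}

```text
time: 7.58
position: [0.5085, -0.1208, 0.023]
ee_rot: [180.0, 0.0, 4.2]
contact_force: [-0.3, 0.6, -0.0]
opening: 0.0382
```

```bash
python3 - <<'E'
from h import *
p=dict(np.load('pics/w2_p.npz'));d=np.load('pics/w2.npy')
for v in range(228,262,3):
    print(v,[tuple((unproj(p,u,v,d[v,u])*1000).round(1)) for u in (276,281,366,371)])
E
```

```text
228 [(np.float64(513.3), np.float64(-93.9), np.float64(33.5)), (np.float64(513.6), np.float64(-96.7), np.float64(33.9)), (np.float64(516.8), np.float64(-143.7), np.float64(33.3)), (np.float64(516.8), np.float64(-146.6), np.float64(32.8))]
231 [(np.float64(511.4), np.float64(-94.0), np.float64(33.5)), (np.float64(511.6), np.float64(-96.7), np.float64(33.2)), (np.float64(514.8), np.float64(-144.0), np.float64(32.8)), (np.float64(514.8), np.float64(-146.9), np.float64(32.4))]
234 [(np.float64(517.0), np.float64(-96.5), np.float64(50.8)), (np.float64(517.4), np.float64(-99.0), np.float64(51.3)), (np.float64(520.7), np.float64(-140.7), np.float64(51.9)), (np.float64(520.5), np.float64(-143.4), np.float64(51.0))]
237 [(np.float64(517.4), np.float64(-97.2), np.float64(55.4)), (np.float64(517.6), np.float64(-99.5), np.float64(55.3)), (np.float64(520.7), np.float64(-140.2), np.float64(55.9)), (np.float64(520.7), np.float64(-142.7), np.float64(55.4))]
240 [(np.float64(517.7), np.float64(-97.8), np.float64(59.4)), (np.float64(518.0), np.float64(-100.1), np.float64(59.7)), (np.float64(520.5), np
[... 1079 characters left out ...]
, np.float64(-100.2), np.float64(75.2)), (np.float64(513.0), np.float64(-101.0), np.float64(65.0)), (np.float64(515.9), np.float64(-139.4), np.float64(65.3)), (np.float64(520.3), np.float64(-139.8), np.float64(74.1))]
258 [(np.float64(517.4), np.float64(-100.4), np.float64(76.6)), (np.float64(512.1), np.float64(-101.2), np.float64(66.1)), (np.float64(575.7), np.float64(-115.9), np.float64(188.7)), (np.float64(520.9), np.float64(-139.2), np.float64(78.0))]
261 [(np.float64(517.3), np.float64(-100.8), np.float64(79.1)), (np.float64(510.7), np.float64(-101.3), np.float64(66.4)), (np.float64(513.3), np.float64(-139.6), np.float64(66.0)), (np.float64(519.6), np.float64(-139.3), np.float64(78.2))]
```

```bash
python3 - <<'E'
from h import *
im,d,p=snap('wrist','w3')
for u in (275,278,281,366,369,372):
    col=[(v,unproj(p,u,v,d[v,u])*1000) for v in range(225,250)]
    for (v,X),(v2,Y) in zip(col,col[1:]):
        if Y[2]-X[2]>5: print(u,v,X.round(1),v2,Y.round(1))
cv2.imwrite('pics/w3b.png',cv2.resize(cv2.imread('pics/w3.png')[210:300,250:400],None,fx=5,fy=5,interpolation=cv2.INTER_NEAREST))
E
```

```text
275 233 [510.8 -93.7  32.9] 234 [516.9 -96.   48.7]
278 233 [511.1 -95.4  33.4] 234 [517.  -97.4  48.5]
278 243 [517.7 -99.2  60.5] 244 [ 575.7 -115.9  186.7]
281 233 [511.1 -97.   32.9] 234 [517.1 -98.9  48.6]
366 233 [ 514.7 -143.6   33.6] 234 [ 520.  -141.    48.3]
369 233 [ 514.4 -145.5   32.5] 234 [ 520.4 -142.4   48.9]
372 233 [ 514.5 -147.1   32.6] 234 [ 520.8 -143.7   49.7]
```

View pics/w3b.png

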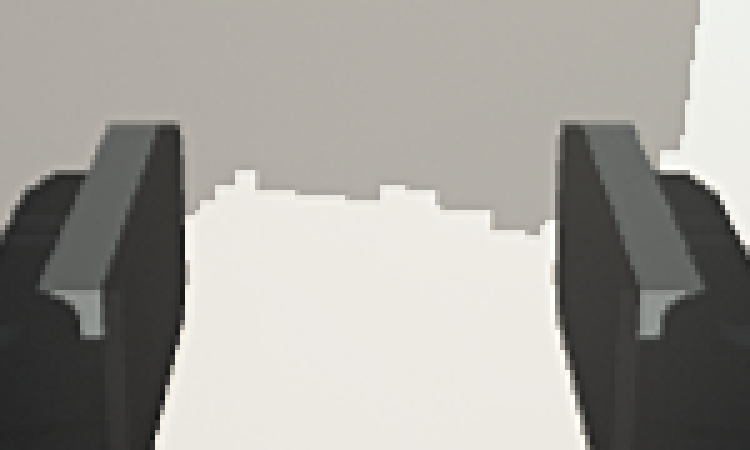

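Request:
{"method": "send_rows", "body": {"targets": [[[0,0,0.04,0,45],[0,0,0.04,0,45],[0,0,0.04,0,45],[0,0,0,0,45]]]}}

```text
time: 7.97
position: [0.5083, -0.1208, 0.0198]
ee_rot: [-180.0, 0.0, 4.2]
contact_force: [-1.2, -0.1, -0.5]
opening: 0.0383
```

Request:
{"method": "send_rows", "body": {"targets": [[[0,0,0.04,0,45],[0,0,0.04,0,45],[0,0,0.04,0,45],[0,0,0,0,45]]]}}

```text
time: 8.3
position: [0.5084, -0.1208, 0.0168]
ee_rot: [-180.0, 0.0, 4.2]
contact_force: [-0.3, 0.2, -0.3]
opening: 0.0385
```

```bash
python3 - <<'E'
from h import *
im,d,p=snap('wrist','w4')
for u in (275,278,281,366,369,372):
    col=[(v,unproj(p,u,v,d[v,u])*1000) for v in range(225,250)]
    for (v,X),(v2,Y) in zip(col,col[1:]):
        if Y[2]-X[2]>3: print(u,v,X.round(1),v2,Y.round(1))
E
```

```text
275 233 [513.1 -94.4  32.4] 234 [517.1 -96.   43.1]
278 233 [513.2 -96.   32.3] 234 [517.3 -97.5  43.4]
281 233 [513.8 -97.8  33.6] 234 [517.7 -99.1  44. ]
366 233 [ 517.2 -142.4   34. ] 234 [ 520.1 -140.9   42.7]
369 233 [ 517.  -144.2   33.2] 234 [ 520.9 -142.1   44.2]
372 233 [ 517.5 -145.6   34. ] 234 [ 520.3 -143.9   42.6]
```

Request:
{"method": "send_rows", "body": {"targets": [[[0,0,0.04,0,45],[0,0,0.04,0,45],[0,0,0.04,0,45],[0,0,0,0,45]]]}}

```text
time: 8.68
position: [0.5083, -0.1208, 0.0138]
ee_rot: [-180.0, 0.0, 4.2]
contact_force: [0.3, 0.2, -0.4]
opening: 0.0385
```

Request:
{"method": "send_rows", "body": {"targets": [[[0,0,0.04,0,45],[0,0,0.04,0,45],[0,0,0,0,45]]]}}

```text
time: 8.93
position: [0.5084, -0.1208, 0.0118]
ee_rot: [-180.0, 0.0, 4.2]
contact_force: [0.2, 0.3, 0.4]
opening: 0.0384
```

Request:
{"method": "send_rows", "body": {"targets": [[[0,0,0.02,0,45],[0,0,0.02,0,45],[0,0,0,0,45]]]}}

```text
time: 9.18
position: [0.5085, -0.1209, 0.011]
ee_rot: [180.0, 0.0, 4.2]
contact_force: [0.4, -0.2, -0.0]
opening: 0.0385
```

```bash
python3 - <<'E'
from h import *
im,d,p=snap('wrist','w5')
for u in (275,278,281,366,369,372):
    col=[(v,unproj(p,u,v,d[v,u])*1000) for v in range(225,250)]
    for (v,X),(v2,Y) in zip(col,col[1:]):
        if Y[2]-X[2]>2: print(u,v,X.round(1),v2,Y.round(1))
E
```

```text
275 233 [516.3 -95.5  34. ] 234 [516.7 -95.9  36.2]
275 234 [516.7 -95.9  36.2] 235 [517.7 -96.4  39.6]
275 241 [516.9 -97.2  44.8] 242 [517.3 -97.5  46.8]
275 246 [517.  -98.1  50.5] 247 [517.6 -98.5  52.8]
278 228 [518.2 -96.7  31.6] 229 [518.6 -97.   34. ]
278 233 [515.6 -96.8  31.9] 234 [516.8 -97.4  36.1]
278 234 [516.8 -97.4  36.1] 235 [ 575.7 -115.9  174.8]
278 237 [517.3 -98.   40.9] 238 [517.7 -98.3  43. ]
278 246 [517.5 -99.6  51.3] 247 [518.  -99.9  53.3]
278 248 [517.2 -99.8  52.8] 249 [ 517.8 -100.1   55.1]
281 233 [516.1 -98.4  32.9] 234 [517.3 -99.   37.1]
281 235 [517.2 -99.1  38.1] 236 [517.9 -99.5  40.9]
281 238 [517.  -99.5  41.2] 239 [517.5 -99.8  43.5]
281 239 [517.5 -99.8  43.5] 240 [ 518.1 -100.2   45.9]
281 243 [ 517.6 -100.5   48.2] 244 [ 518.  -100.7   50.2]
281 247 [ 516.3 -100.7   49.7] 248 [ 575.7 -115.9  174.8]
366 233 [ 519.5 -141.4   33.7] 234 [ 520.7 -140.7   37.9]
366 240 [ 520.4 -139.8   44.7] 241 [ 520.9 -139.5   47. ]
369 231 [ 520.2 -143.1   32.5] 232 [ 575.7 -115.9  174.8]
369 233 [ 519.6 -143.    33.7] 234 [ 520.6 -142.3   37.4]
369 236 [ 520.3 -142.1   39.3] 237 [ 520.7 -141.7   41.6]
369 245 [ 520.3 -140.5   50. ] 246 [ 521.  -140.    52.5]
369 247 [ 520.  -140.3   51.4] 248 [ 520.7 -139.8   54. ]
372 233 [ 519.4 -144.7   32.7] 234 [ 520.7 -143.8   37.3]
372 237 [ 520.5 -143.3   40.9] 238 [ 520.9 -142.9   42.9]
372 240 [ 520.4 -142.7   44.3] 241 [ 521.1 -142.2   47.1]
372 247 [ 520.2 -141.6   51.8] 248 [ 520.8 -141.2   54. ]
```

Request:
{"method": "send_rows", "body": {"targets": [[[0,0,0.02,0,45],[0,0,0.02,0,45],[0,0,0,0,45]]]}}

```text
time: 9.48
position: [0.5094, -0.121, 0.0108]
ee_rot: [180.0, -0.1, 4.2]
contact_force: [0.1, -0.7, 4.4]
opening: 0.0381
```

Request:
{"method": "send_rows", "body": {"targets": [[[0,0,0.02,0,45],[0,0,0,0,45]]]}}

```text
time: 9.65
position: [0.5098, -0.1211, 0.0108]
ee_rot: [179.9, -0.1, 4.2]
contact_force: [-0.8, -0.1, 7.0]
opening: 0.0385
```

Request:
{"method": "send_rows", "body": {"targets": [[[0,0,0.015,0,45],[0,0,0,0,45]]]}}

```text
time: 9.82
position: [0.5102, -0.1211, 0.0108]
ee_rot: [179.9, -0.2, 4.2]
contact_force: [0.2, 0.5, 8.2]
opening: 0.0383
```

Request:
{"method": "send_rows", "body": {"targets": [[[0,0,0.015,0,45],[0,0,0,0,45]]]}}

```text
time: 9.98
position: [0.5105, -0.1212, 0.0108]
ee_rot: [179.9, -0.2, 4.2]
contact_force: [-1.0, 0.3, 10.6]
opening: 0.0389
```

Request:
{"method": "send_rows", "body": {"targets": [[[0,0,-0.01,0,45],[0.054,-0.065,0,0.091,45],[0.054,-0.065,0,0.091,45],[0.054,-0.065,0,0.091,45],[0.054,-0.065,0,0.091,45]]]}}

```text
time: 10.4
position: [0.5154, -0.1147, 0.0108]
ee_rot: [179.9, -0.2, 1.9]
contact_force: [-0.7, -0.8, 9.0]
opening: 0.0385
```

Request:
{"method": "send_rows", "body": {"targets": [[[0.054,-0.065,0,0.091,45],[0.054,-0.065,0,0.091,45],[0.054,-0.065,0,0.091,45],[0.054,-0.065,0,0.091,45],[0,0,0,0,45]]]}}

```text
time: 10.82
position: [0.521, -0.1075, 0.0108]
ee_rot: [179.9, -0.2, -0.2]
contact_force: [0.2, 0.5, 8.5]
opening: 0.0383
```

```bash
cat >> h.py <<'E'
DA=np.radians(-6.71);DR=np.array([[np.cos(DA),-np.sin(DA)],[np.sin(DA),np.cos(DA)]]);DT=np.array([.631,-.0988])
def todeck(x): return (np.array(x)[:2]-DT)@DR
E
python3 - <<'E'
from h import *
im,d,p=snap('top','t6');im,d,p=snap('wrist','w6')
s=ctrl.observe();print(s['position'],s['ee_rot'],s['contact_force'],todeck(s['position']))
b=cv2.imread('pics/t6.png')[80:240,260:480]; cv2.imwrite('pics/t6b.png',cv2.resize(b,None,fx=3.6,fy=3.6,interpolation=cv2.INTER_CUBIC))
E
```

```text
[ 0.52095754 -0.10753064  0.0107631 ] [179.95619652  -0.22570469  -0.19558377] [-0.12740164  0.02539708  8.25294326] [-0.10826857 -0.02152865]
```

View pics/w6.png

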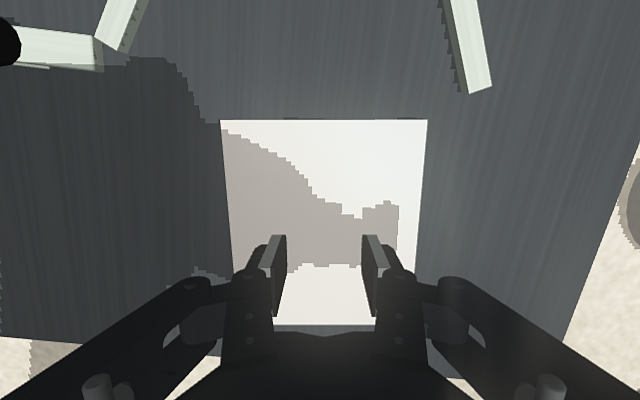

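View pics/t6b.png

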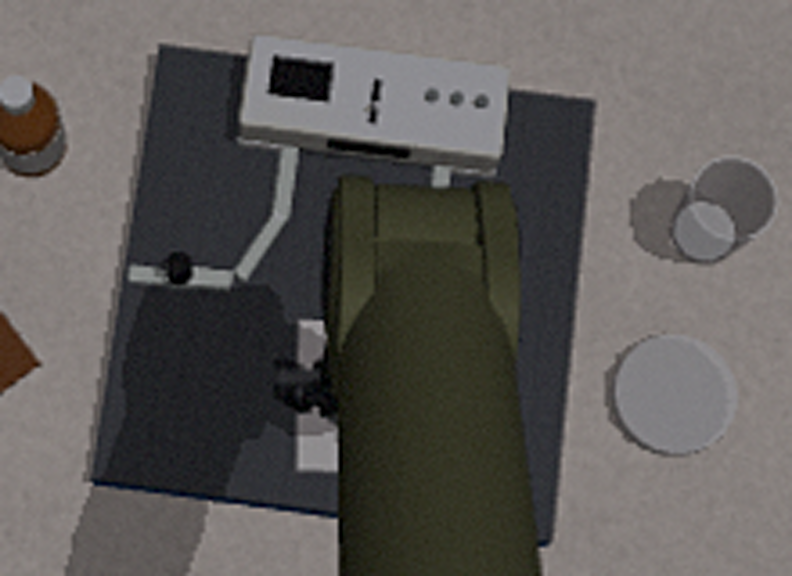

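```bash
cat >> h.py <<'E'
def front(fn,c):
    g=cv2.imread('pics/%s.png'%fn,0);p=dict(np.load('pics/%s_p.npz'%fn))
    c=cv2.cornerSubPix(g,np.array(c,np.float32).reshape(-1,1,2),(4,4),(-1,-1),(3,50,.01)).reshape(-1,2)
    P=np.array([onplane(p,u,v,.033)[:2] for u,v in c])
    a,R,t=fit(PM[:2],P);print(c.tolist(),'w',np.linalg.norm(P[0]-P[1]).round(4))
    print('plate centre deck',todeck(t).round(4),'yaw rel deck',np.degrees(a-DA).round(2))
E
python3 - <<'E'
from h import *
front('w6',[[220,119],[428,118]])
E
```

```text
[[219.55136108398438, 119.59796142578125], [426.9140319824219, 119.13883209228516]] w 0.0951
plate centre deck [-0.0983 -0.0203] yaw rel deck 6.59
```

Request:
{"method": "send_rows", "body": {"targets": [[[0.05,-0.067,0,0.091,45],[0.05,-0.067,0,0.091,45],[0.05,-0.067,0,0.091,45],[0.05,-0.068,0,0.091,45],[0.049,-0.068,0,0.091,45],[0.049,-0.069,0,0.091,45],[0.048,-0.069,0,0.091,45],[0.048,-0.07,0,0.091,45],[0.047,-0.07,0,0.091,45],[0.047,-0.071,0,0.091,45],[0.046,-0.071,0,0.091,45],[0.046,-0.071,0,0.091,45],[0,0,0,0,45]]]}}

```text
time: 12.0
position: [0.5366, -0.0876, 0.0108]
ee_rot: [180.0, -0.2, -6.8]
contact_force: [0.8, 1.2, 8.9]
opening: 0.0384
```

```bash
python3 - <<'E'
from h import *
im,d,p=snap('wrist','w7')
s=ctrl.observe();print(s['position'],s['ee_rot'],s['contact_force'],todeck(s['position']))
E
```

```text
[ 0.53656544 -0.08762551  0.0107459 ] [179.9850521   -0.22580646  -6.74642208] [-0.07292462 -0.17914939  7.98876616] [-9.50933854e-02  6.38238297e-05]
```

View pics/w7.png

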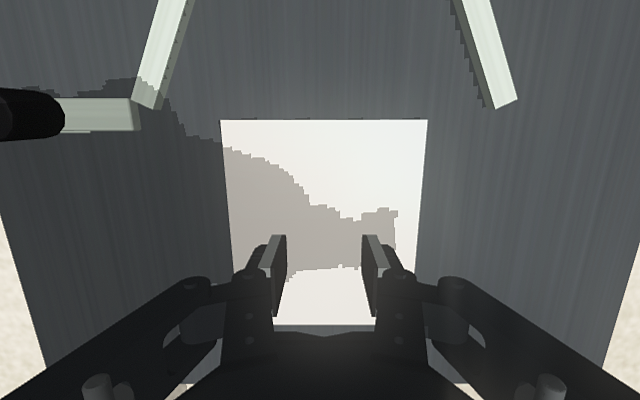

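```bash
python3 - <<'E'
from h import *
front('w7',[[220,119],[428,118]])
E
```

```text
[[219.70529174804688, 119.5684814453125], [427.22357177734375, 119.26522064208984]] w 0.0952
plate centre deck [-0.085   0.0001] yaw rel deck 0.0
```

Request:
{"method": "send_rows", "body": {"targets": [[[0.06,0,0,0,45],[0.12,0,0,0,45],[0.12,0,0,0,45],[0.12,0,0,0,45],[0.12,0,0,0,45],[0.12,0,0,0,45]]]}}

```text
time: 12.55
position: [0.5526, -0.0897, 0.0108]
ee_rot: [180.0, -0.2, -6.8]
contact_force: [-0.5, 0.8, 10.4]
opening: 0.0384
```

Request:
{"method": "send_rows", "body": {"targets": [[[0.12,0,0,0,45],[0.12,0,0,0,45],[0.12,0,0,0,45],[0.12,0,0,0,45],[0.12,0,0,0,45],[0.06,0,0,0,45],[0,0,0,0,45]]]}}

```text
time: 13.13
position: [0.5694, -0.0917, 0.0108]
ee_rot: [180.0, -0.2, -6.8]
contact_force: [0.7, -0.1, 7.8]
opening: 0.0384
```

```bash
python3 - <<'E'
from h import *
im,d,p=snap('wrist','w8')
s=ctrl.observe();print(s['position'],s['ee_rot'],s['contact_force'],todeck(s['position']))
front('w8',[[220,119],[428,118]])
E
```

```text
[ 0.5694153  -0.09163763  0.01080065] [179.98721321  -0.23339028  -6.75128413] [1.36551224 0.01834386 7.97013351] [-6.19997462e-02 -8.25028105e-05]
[[219.67225646972656, 119.67247009277344], [427.05718994140625, 119.2640609741211]] w 0.0951
plate centre deck [-0.052  -0.0001] yaw rel deck 0.03
```

View pics/w8.png

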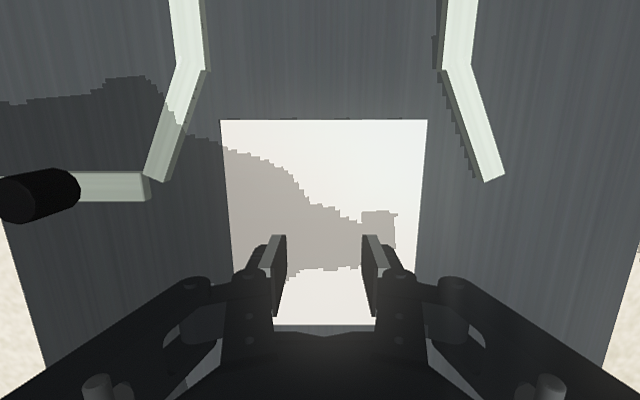

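Request:
{"method": "send_rows", "body": {"targets": [[[0.06,0,0,0,45],[0.12,0,0,0,45],[0.12,0,0,0,45],[0.12,0,0,0,45],[0.12,0,0,0,45],[0.12,0,0,0,45],[0.12,0,0,0,45],[0.12,0,0,0,45],[0.12,0,0,0,45],[0.12,0,0,0,45],[0.12,0,0,0,45]]]}}

```text
time: 14.1
position: [0.6002, -0.0953, 0.0108]
ee_rot: [180.0, -0.2, -6.8]
contact_force: [-0.4, 0.3, 8.4]
opening: 0.0382
```

Request:
{"method": "send_rows", "body": {"targets": [[[0.12,0,0,0,45],[0.12,0,0,0,45],[0.12,0,0,0,45],[0.12,0,0,0,45],[0.12,0,0,0,45],[0.12,0,0,0,45],[0.12,0,0,0,45],[0.12,0,0,0,45],[0.06,0,0,0,45],[0,0,0,0,45]]]}}

```text
time: 14.93
position: [0.6259, -0.0983, 0.0108]
ee_rot: [180.0, -0.2, -6.8]
contact_force: [0.4, 0.3, 7.8]
opening: 0.0385
```

```bash
python3 - <<'E'
from h import *
im,d,p=snap('wrist','w9')
s=ctrl.observe();print(s['position'],s['ee_rot'],s['contact_force'],todeck(s['position']))
front('w9',[[220,119],[428,118]])
E
```

```text
[ 0.62585789 -0.09830463  0.01081239] [179.9926617   -0.22205987  -6.75386297] [ 0.16904404 -0.54394319  6.22851486] [-0.00516477 -0.00010885]
[[219.7073211669922, 119.56250762939453], [427.24566650390625, 119.31925201416016]] w 0.0952
plate centre deck [ 0.0049 -0.0001] yaw rel deck -0.02
```

View pics/w9.png

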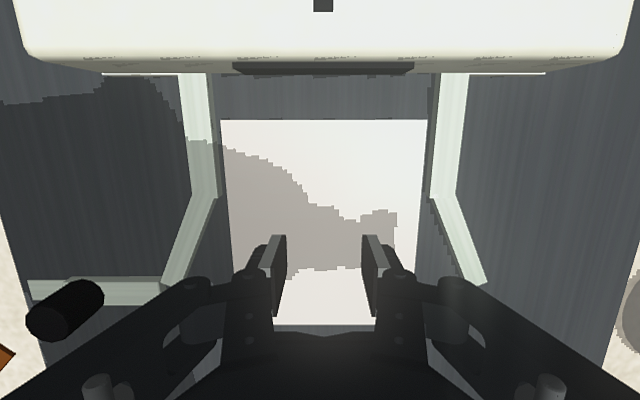

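Request:
{"method": "send_rows", "body": {"targets": [[[0,0,0.015,0,45],[0.08,0,0,0,45],[0.08,0,0,0,45],[0.08,0,0,0,45],[0.08,0,0,0,45],[0.08,0,0,0,45],[0.08,0,0,0,45],[0.08,0,0,0,45],[0.08,0,0,0,45],[0,0,0,0,45]]]}}

```text
time: 15.82
position: [0.642, -0.1002, 0.0108]
ee_rot: [180.0, -0.2, -6.8]
contact_force: [-0.6, 0.6, 8.0]
opening: 0.0382
```

```bash
python3 - <<'E'
from h import *
im,d,p=snap('wrist','w10')
s=ctrl.observe();print(s['position'],s['ee_rot'],s['contact_force'],todeck(s['position']))
E
```

```text
[ 0.64195286 -0.10020818  0.01080214] [179.9888199   -0.24909735  -6.75234674] [0.20550304 0.3685522  9.32534537] [ 0.01104237 -0.00011876]
```

Request:
{"method": "send_rows", "body": {"targets": [[[0.03,0,0.015,0,45],[0.04,0,0,0,45],[0.04,0,0,0,45],[0.04,0,0,0,45],[0.04,0,0,0,45],[0.04,0,0,0,45],[0.04,0,0,0,45],[0.04,0,0,0,45]]]}}

```text
time: 16.53
position: [0.6487, -0.101, 0.0108]
ee_rot: [180.0, -0.1, -6.8]
contact_force: [-3.0, 1.0, 12.7]
opening: 0.0386
```

```bash
python3 - <<'E'
from h import *
im,d,p=snap('wrist','w11')
s=ctrl.observe();print(s['position'],s['ee_rot'],s['contact_force'],todeck(s['position']))
E
```

```text
[ 0.64888342 -0.10097404  0.01081806] [ 1.79979454e+02 -1.50288194e-01 -6.75310864e+00] [-2.57785932 -0.82537394 12.05499331] [ 1.80149470e-02 -6.95722034e-05]
```

View pics/w11.png

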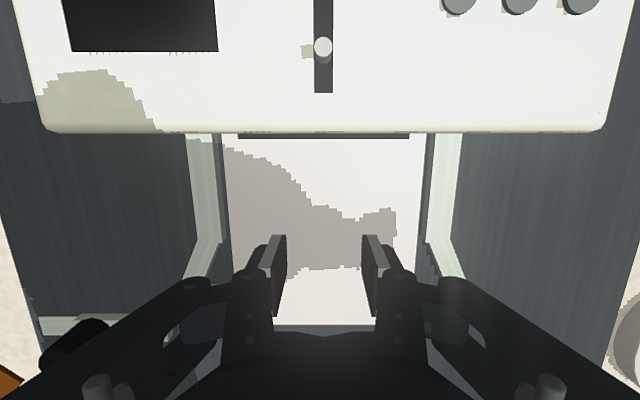

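Request:
{"method": "send_rows", "body": {"targets": [[[0.04,0,0,0,45],[0.04,0,0,0,45],[0.04,0,0,0,45],[0.04,0,0,0,45],[0.04,0,0,0,45],[0.04,0,0,0,45]]]}}

```text
time: 17.08
position: [0.6546, -0.1016, 0.0108]
ee_rot: [180.0, -0.1, -6.8]
contact_force: [-3.0, 0.4, 12.5]
opening: 0.0383
```

```bash
python3 - <<'E'
from h import *
im,d,p=snap('wrist','w12')
s=ctrl.observe();print(s['position'],s['ee_rot'],s['contact_force'],todeck(s['position']))
def rear(fn):
    # rear edge of plate: bright-to-dark transition in cols 290..360, rows 290..345
    g=cv2.imread('pics/%s.png'%fn,0).astype(float);p=dict(np.load('pics/%s_p.npz'%fn))
    o=[]
    for u in range(292,360,8):
        c=g[300:335,u];k=np.argmin(np.diff(c));o.append(todeck(onplane(p,u,300+k+.5,.033))[0])
    print(fn,'rear x',np.round(o,4))
for f in ('w9','w10','w11','w12'): rear(f)
E
```

```text
[ 0.65475147 -0.10169861  0.01080557] [ 1.79978592e+02 -1.42565966e-01 -6.75489103e+00] [-3.07847117  0.4539497  12.07776015] [ 0.02392747 -0.00010353]
w9 rear x [-0.0505 -0.0505 -0.0505 -0.0505 -0.0505 -0.0505 -0.0505 -0.0505 -0.0505]
w10 rear x [-0.0343 -0.0343 -0.0343 -0.0343 -0.0343 -0.0343 -0.0343 -0.0343 -0.0343]
w11 rear x [-0.0273 -0.0273 -0.0273 -0.0273 -0.0274 -0.0274 -0.0274 -0.0274 -0.0274]
w12 rear x [-0.0214 -0.0214 -0.0214 -0.0214 -0.0214 -0.0214 -0.0214 -0.0214 -0.0215]
```

Request:
{"method": "send_rows", "body": {"targets": [[[0.04,0,0,0,45],[0.04,0,0,0,45],[0.04,0,0,0,45],[0.04,0,0,0,45],[0.04,0,0,0,45],[0.04,0,0,0,45],[0.03,0,0,0,45]]]}}

```text
time: 17.72
position: [0.6613, -0.1024, 0.0108]
ee_rot: [180.0, -0.1, -6.8]
contact_force: [-3.1, -0.0, 12.0]
opening: 0.0387
```

Request:
{"method": "send_rows", "body": {"targets": [[[0.03,0,0,0,45],[0.02,0,0,0,45]]]}}

```text
time: 17.88
position: [0.6625, -0.1026, 0.0108]
ee_rot: [180.0, -0.1, -6.8]
contact_force: [-2.9, 0.2, 11.2]
opening: 0.0383
```

```bash
cat >> h.py <<'E'
def rear(fn,r0=300,r1=335):
    g=cv2.imread('pics/%s.png'%fn,0).astype(float);p=dict(np.load('pics/%s_p.npz'%fn))
    o=[]
    for u in range(292,360,8):
        c=g[r0:r1,u];k=np.argmin(np.diff(c));o.append(todeck(onplane(p,u,r0+k+.5,.033))[0])
    print(fn,'rear x',np.round(o,4))
E
python3 - <<'E'
from h import *
im,d,p=snap('wrist','w13')
s=ctrl.observe();print(s['position'],s['ee_rot'],s['contact_force'],todeck(s['position']))
rear('w13')
E
```

```text
[ 0.66257969 -0.10263786  0.01081472] [ 1.79976948e+02 -1.36442789e-01 -6.75408437e+00] [-2.13602374 -0.32801265 11.73414255] [ 0.03181181 -0.00012167]
w13 rear x [-0.0135 -0.0135 -0.0135 -0.0135 -0.0135 -0.0136 -0.0136 -0.0136 -0.0136]
```

View pics/w13.png

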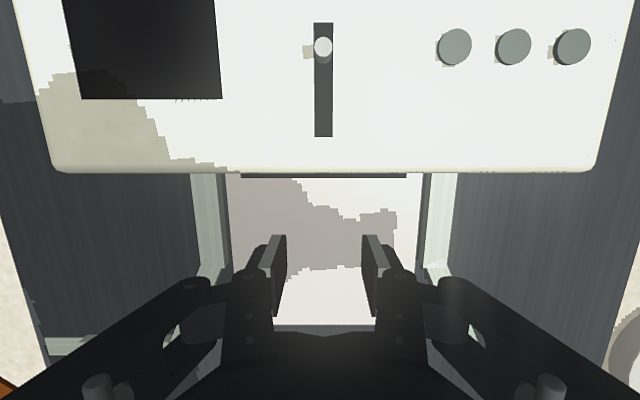

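Request:
{"method": "send_rows", "body": {"targets": [[[0.02,0,0,0,45],[0.02,0,0,0,45]]]}}

```text
time: 18.1
position: [0.6634, -0.1027, 0.0108]
ee_rot: [180.0, -0.1, -6.8]
contact_force: [-3.1, 0.7, 11.2]
opening: 0.0381
```

Request:
{"method": "send_rows", "body": {"targets": [[[0.02,0,0,0,45],[0.02,0,0,0,45]]]}}

```text
time: 18.27
position: [0.6644, -0.1028, 0.0108]
ee_rot: [180.0, -0.1, -6.8]
contact_force: [-2.5, 0.6, 11.3]
opening: 0.0383
```

```bash
python3 - <<'E'
from h import *
im,d,p=snap('wrist','w14')
s=ctrl.observe();print(s['position'],s['ee_rot'],s['contact_force'],todeck(s['position']))
rear('w14')
E
```

```text
[ 0.66451522 -0.10283902  0.01080787] [ 1.79978059e+02 -1.31627979e-01 -6.75032572e+00] [-2.9585099   0.56573791 11.89816377] [ 3.37575861e-02 -9.53007918e-05]
w14 rear x [-0.0135 -0.0135 -0.0136 -0.0136 -0.0136 -0.0136 -0.0136 -0.0136 -0.0136]
```

```bash
python3 - <<'E'
from h import *
o=[]
for f in ('w11','w12','w13','w14'):
    o.append(cv2.resize(cv2.imread('pics/%s.png'%f)[0:160,270:370],None,fx=2,fy=2,interpolation=cv2.INTER_CUBIC))
cv2.imwrite('pics/pin.png',np.hstack(o))
o=[cv2.resize(cv2.imread('pics/%s.png'%f)[280:350,250:400],None,fx=2.6,fy=2.6) for f in ('w13','w14')]
cv2.imwrite('pics/rear.png',np.hstack(o))
E
```

```text
(no output)
```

View pics/pin.png

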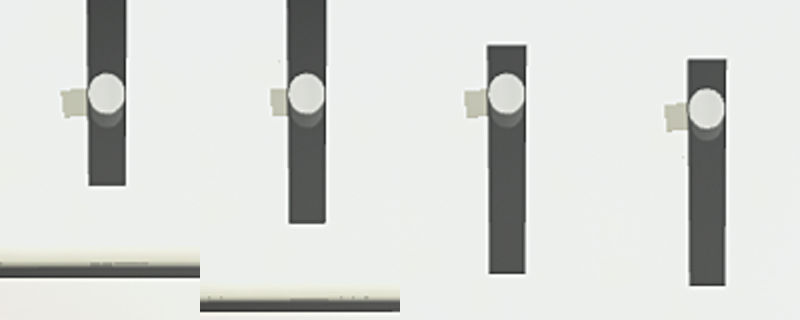

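View pics/rear.png

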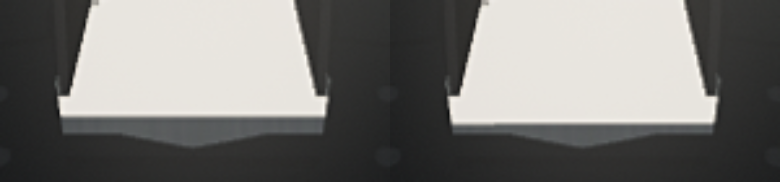

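```bash
python3 - <<'E'
from h import *
for f in ('w10','w11','w12','w13','w14'):
    im=cv2.imread('pics/%s.png'%f);g=cv2.cvtColor(im,cv2.COLOR_BGR2GRAY);d=np.load('pics/%s.npy'%f);p=dict(np.load('pics/%s_p.npz'%f))
    # pin: bright blob inside the slit column band
    col=g[0:150,323].astype(int)
    tr=[(i,col[i],col[i+1]) for i in range(149) if abs(col[i+1]-col[i])>40]
    r=[i for i in range(20,80) if True]
    print(f,tr,d[46,323])
    z=unproj(p,323,46,d[46,323]);print(todeck(z),z[2])
E
```

```text
w10 [(11, np.int64(60), np.int64(162)), (12, np.int64(162), np.int64(217)), (32, np.int64(232), np.int64(144)), (33, np.int64(144), np.int64(89)), (69, np.int64(84), np.int64(240)), (109, np.int64(213), np.int64(159)), (119, np.int64(113), np.int64(239))] 0.0916046
[ 9.82822704e-02 -3.54730078e-05] 0.07424362137161745
w11 [(35, np.int64(68), np.int64(122)), (36, np.int64(122), np.int64(212)), (55, np.int64(228), np.int64(182)), (56, np.int64(182), np.int64(115)), (92, np.int64(85), np.int64(240)), (130, np.int64(219), np.int64(163)), (138, np.int64(60), np.int64(239))] 0.081465185
[ 1.03073736e-01 -1.47764223e-05] 0.08520856538669144
w12 [(35, np.int64(70), np.int64(123)), (36, np.int64(123), np.int64(212)), (55, np.int64(228), np.int64(183)), (56, np.int64(183), np.int64(115)), (111, np.int64(92), np.int64(240)), (148, np.int64(211), np.int64(156))] 0.08144189
[ 1.09014054e-01 -9.23237735e-06] 0.0852321660905306
w13 [(21, np.int64(254), np.int64(170)), (22, np.int64(170), np.int64(76)), (35, np.int64(71), np.int64(123)), (36, np.int64(123), np.int64(213)), (55, np.int64(228), np.int64(183)), (56, np.int64(183), np.int64(115)), (136, np.int64(60), np.int64(241))] 0.08229444
[ 1.17091004e-01 -5.47245387e-06] 0.08428795680619153
w14 [(28, np.int64(253), np.int64(170)), (29, np.int64(170), np.int64(77)), (43, np.int64(68), np.int64(164)), (44, np.int64(164), np.int64(219)), (63, np.int64(234), np.int64(146)), (64, np.int64(146), np.int64(96)), (142, np.int64(60), np.int64(241))] 0.08078605
[ 1.18704334e-01 -2.66859800e-06] 0.08594003065469619
```

```bash
python3 - <<'E'
from h import *
for f,a,b in (('w10',11.7,32.9),('w11',36,55.9),('w12',36,55.9),('w13',36,55.9),('w14',43.5,63.5)):
    p=dict(np.load('pics/%s_p.npz'%f))
    print(f,[todeck(onplane(p,323,(a+b)/2,z))[0].round(4) for z in (.083,.085,.087)])
E
```

```text
w10 [np.float64(0.1024), np.float64(0.1019), np.float64(0.1013)]
w11 [np.float64(0.1035), np.float64(0.1031), np.float64(0.1027)]
w12 [np.float64(0.1095), np.float64(0.1091), np.float64(0.1087)]
w13 [np.float64(0.1174), np.float64(0.117), np.float64(0.1166)]
w14 [np.float64(0.1174), np.float64(0.117), np.float64(0.1167)]
```

Request:
{"method": "send_rows", "body": {"targets": [[[0,0,0.012,0,45],[0.02,0,0,0,45],[0.02,0,0,0,45],[0.02,0,0,0,45]]]}}

```text
time: 18.65
position: [0.6661, -0.103, 0.0108]
ee_rot: [180.0, -0.1, -6.8]
contact_force: [-3.7, 1.1, 13.6]
opening: 0.0385
```

```bash
python3 - <<'E'
from h import *
im,d,p=snap('wrist','w15')
s=ctrl.observe();print(s['position'],s['ee_rot'],s['contact_force'],todeck(s['position']))
rear('w15')
E
```

```text
[ 0.66617918 -0.10302811  0.01081019] [ 1.79977976e+02 -1.53438979e-01 -6.75481250e+00] [-3.23520854 -0.06286153 13.16767537] [ 3.54322429e-02 -8.86661308e-05]
w15 rear x [-0.0138 -0.0132 -0.0132 -0.0132 -0.0132 -0.0132 -0.0132 -0.0132 -0.0132]
```

Request:
{"method": "send_rows", "body": {"targets": [[[0.02,0,-0.02,0,45],[0.02,0,-0.02,0,45],[0.02,0,-0.02,0,45],[0.02,0,-0.02,0,45],[0.02,0,-0.03,0,45],[0.01,0,-0.04,0,45],[0,0,-0.1,0,45],[0,0,-0.3,0,45],[0,0,-0.6,0,45],[0,0,-0.7,0,45],[0,0,-0.7,0,45],[0,0,-0.3,0,45],[0,0,0,0,45]]]}}

```text
time: 19.78
position: [0.6697, -0.1035, 0.0829]
ee_rot: [180.0, -0.3, -6.8]
contact_force: [-0.5, -0.5, 0.4]
opening: 0.0389
```

```bash
python3 - <<'E'
from h import *
im,d,p=snap('wrist','w16')
s=ctrl.observe();print(s['position'],s['ee_rot'],s['contact_force'],todeck(s['position']))
E
```

```text
[ 0.66854008 -0.10341157  0.08102087] [ 1.79980102e+02 -1.68860216e-01 -6.75254473e+00] [-0.46065047  0.5336886  -0.79685013] [ 0.03782177 -0.00019365]
```

View pics/w16.png

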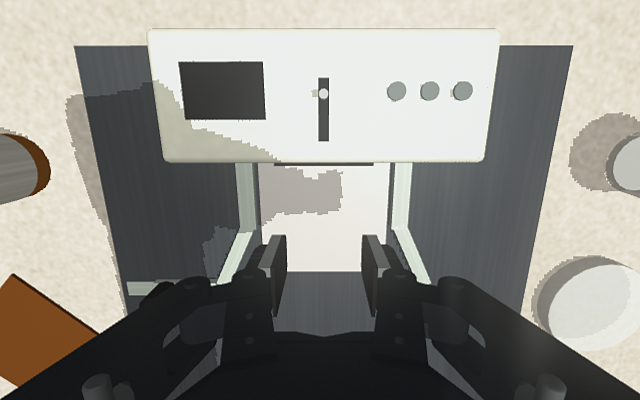

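Request:
{"method": "send_rows", "body": {"targets": [[[-0.2,-0.4,0,0,45],[-0.28,-0.52,0,0,45],[-0.28,-0.52,0,0,45],[-0.28,-0.52,0,0,45],[-0.28,-0.52,0,0,45],[-0.28,-0.52,0,0,45],[-0.28,-0.52,0,0,45],[-0.28,-0.52,0,0,45],[-0.28,-0.52,0,0,45],[-0.21,-0.36,0,0,45],[0,0,0,0,45],[0,0,0,0,45]]]}}

```text
time: 20.83
position: [0.6162, 0.0271, 0.0794]
ee_rot: [180.0, -0.0, -6.7]
contact_force: [0.0, -0.5, -0.7]
opening: 0.0383
```

```bash
python3 - <<'E'
from h import *
rear('w16',255,290)
im,d,p=snap('wrist','w17')
s=ctrl.observe();print(s['position'],s['ee_rot'],s['contact_force'],todeck(s['position']))
K=DR@np.array([-.0285,.123])+DT
print(K,proj(p,[*K,.062]),proj(p,[*K,.038]))
E
```

```text
w16 rear x [-0.014  -0.014  -0.0131 -0.014  -0.014  -0.014  -0.014  -0.014  -0.0141]
[0.61647217 0.02587304 0.07933943] [ 1.79952247e+02 -3.13257232e-02 -6.77253906e+00] [-0.03199787  0.1970945  -0.54541969] [-0.02899562  0.12212158]
[0.61706704 0.02668754] [322.25576129 222.32071762] [322.3735288  210.76161647]
```

View pics/w17.png

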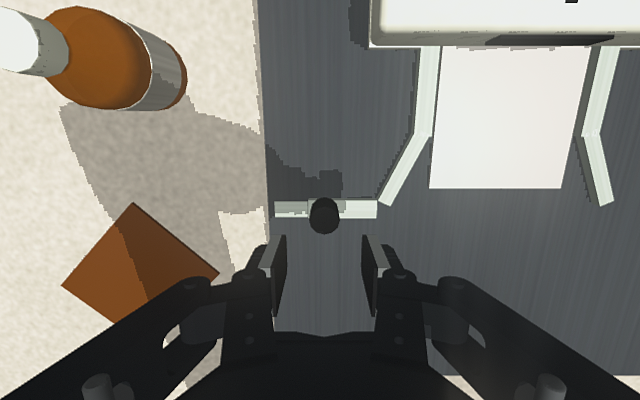

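Request:
{"method": "send_rows", "body": {"targets": [[[0.01,0,0.3,0,45],[0.01,0,0.4,0,45],[0,-0.02,0.4,0,45],[0,-0.01,0.4,0,45],[0,0,0.4,0,45],[0,0,0.22,0,45],[0,0,0.1,0,45],[0,0,0,0,45],[0,0,0,0,45]]]}}

```text
time: 21.63
position: [0.617, 0.0274, 0.0238]
ee_rot: [-180.0, -0.0, -6.7]
contact_force: [0.2, -0.1, 0.3]
opening: 0.0387
```

```bash
python3 - <<'E'
from h import *
im,d,p=snap('wrist','w18')
s=ctrl.observe();print(s['position'],s['ee_rot'],s['contact_force'],todeck(s['position']))
E
```

```text
[0.61725732 0.02743206 0.02420841] [-1.79992737e+02 -5.25309863e-02 -6.74545015e+00] [ 0.33824966 -0.19143009  0.72587497] [-0.02839802  0.12376165]
```

View pics/w18.png

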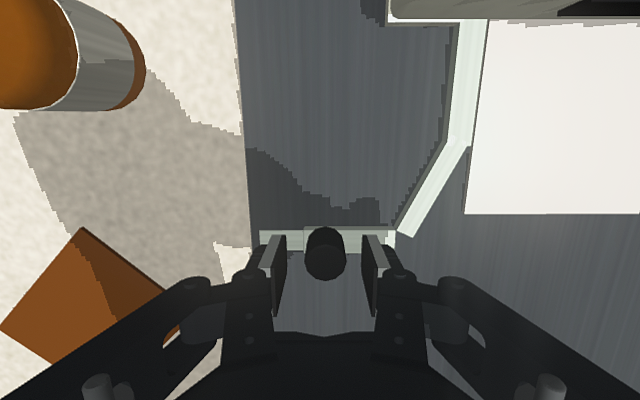

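Request:
{"method": "send_rows", "body": {"targets": [[[0,0.1,0,0,45],[0,0.15,0,0,45],[0,0.15,0,0,45],[0,0.12,0,0,45],[0,0.12,0,0,45],[0,0.12,0,0,45],[0,0.12,0,0,45],[0,0.12,0,0,45]]]}}

```text
time: 22.35
position: [0.6141, 0.0024, 0.0239]
ee_rot: [-180.0, -0.0, -6.7]
contact_force: [1.3, 0.4, 0.6]
opening: 0.0384
```

Request:
{"method": "send_rows", "body": {"targets": [[[0,0.12,0,0,45],[0,0.12,0,0,45],[0,0.12,0,0,45],[0,0.12,0,0,45],[0,0.12,0,0,45],[0,0.12,0,0,45],[0,0.12,0,0,45],[0,0.12,0,0,45],[0,0.12,0,0,45],[0,0.12,0,0,45]]]}}

```text
time: 23.18
position: [0.6103, -0.0276, 0.0237]
ee_rot: [180.0, -0.0, -6.8]
contact_force: [1.5, 1.5, 0.7]
opening: 0.0385
```

```bash
python3 - <<'E'
from h import *
im,d,p=snap('wrist','w19')
s=ctrl.observe();print(s['position'],s['ee_rot'],s['contact_force'],todeck(s['position']))
E
```

```text
[ 0.61015748 -0.02860816  0.02368612] [ 1.79955851e+02  1.15731712e-02 -6.80227575e+00] [1.00388825 1.07693244 0.80038989] [-0.02890126  0.06727572]
```

View pics/w19.png

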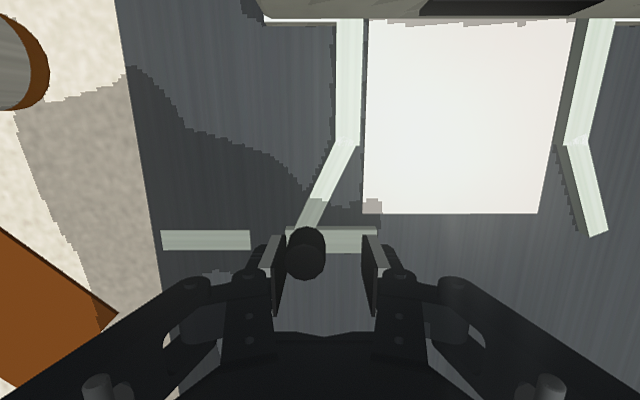

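Request:
{"method": "send_rows", "body": {"targets": [[[0,0.1,0,0,45],[0,0.1,0,0,45],[0,0.1,0,0,45],[0,0.1,0,0,45],[0,0.04,0,0,45],[0,0.04,0,0,45],[0,0.04,0,0,45]]]}}

```text
time: 23.82
position: [0.6087, -0.0403, 0.0237]
ee_rot: [180.0, 0.0, -6.7]
contact_force: [0.2, 1.8, -1.0]
opening: 0.0383
```

Request:
{"method": "send_rows", "body": {"targets": [[[0,0.04,0,0,45],[0,0.04,0,0,45]]]}}

```text
time: 23.98
position: [0.6085, -0.0421, 0.0237]
ee_rot: [-180.0, 0.0, -6.7]
contact_force: [1.7, 4.9, 0.3]
opening: 0.0384
```

```bash
python3 - <<'E'
from h import *
im,d,p=snap('wrist','w20')
s=ctrl.observe();print(s['position'],s['ee_rot'],s['contact_force'],todeck(s['position']))
E
```

```text
[ 0.60853133 -0.04201703  0.02371647] [-1.79976307e+02  3.58205680e-03 -6.75009721e+00] [0.5497983  1.55608274 0.92855955] [-0.02894952  0.05376869]
```

View pics/w20.png

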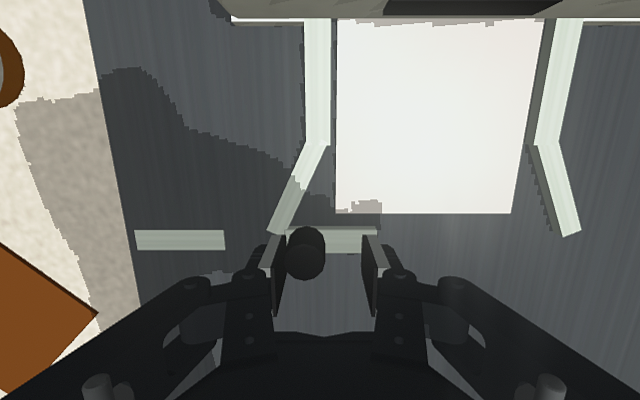

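Request:
{"method": "send_rows", "body": {"targets": [[[0,0.04,0,0,45],[0,0.04,0,0,45],[0,0,0,0,45]]]}}

```text
time: 24.28
position: [0.6085, -0.0421, 0.0237]
ee_rot: [-179.9, -0.0, -6.7]
contact_force: [1.4, 4.0, -0.2]
opening: 0.0385
```

```bash
python3 - <<'E'
from h import *
im,d,p=snap('wrist','w21')
s=ctrl.observe();print(s['position'],s['ee_rot'],s['contact_force'],todeck(s['position']))
E
```

```text
[ 0.60854248 -0.04211588  0.02373368] [-1.79870874e+02 -1.40171364e-02 -6.67205546e+00] [ 2.64978909  4.24900921 -0.85909743] [-0.0289269   0.05367182]
```

Request:
{"method": "send_rows", "body": {"targets": [[[0,0.02,0,0,45],[0,0,0,0,45],[0,-0.08,0,0,45],[0,-0.12,0,0,45],[0,-0.2,0,0,45],[0,-0.08,0,0,45],[0,0,0,0,45],[0,0,-0.3,0,45],[0,0,-0.6,0,45],[0,0,-0.8,0,45],[0,0,-0.8,0,45],[0,0,-0.8,0,45],[0,0,-0.8,0,45],[0,0,-0.8,0,45],[0,0,-0.6,0,45],[0,0,-0.3,0,45],[0,0,0,0,45]]]}}

```text
time: 25.75
position: [0.6109, -0.0331, 0.1713]
ee_rot: [180.0, -0.2, -6.8]
contact_force: [-0.2, 0.1, 0.8]
opening: 0.0382
```

```bash
python3 - <<'E'
from h import *
im,d,p=snap('wrist','w22')
s=ctrl.observe();print(s['position'],s['ee_rot'],s['contact_force'],todeck(s['position']))
for q in ((-.0285,.063,.062),(-.0215,.025,.038),(-.0355,.025,.038),(-.014,.0475,.033),(-.014,-.0475,.033)):
    print(q,proj(p,[*(DR@np.array(q[:2])+DT),q[2]]).round(1))
E
```

```text
[ 0.61008399 -0.03310301  0.16959726] [ 1.79976271e+02 -9.44819370e-02 -6.77057230e+00] [-1.18207566 -0.38553989 -0.69510547] [-0.02844904  0.06280308]
(-0.0285, 0.063, 0.062) [323.4 189.5]
(-0.0215, 0.025, 0.038) [361.2 176.9]
(-0.0355, 0.025, 0.038) [360.7 190.4]
(-0.014, 0.0475, 0.033) [338.6 168.7]
(-0.014, -0.0475, 0.033) [432.2 168.5]
```

View pics/w22.png

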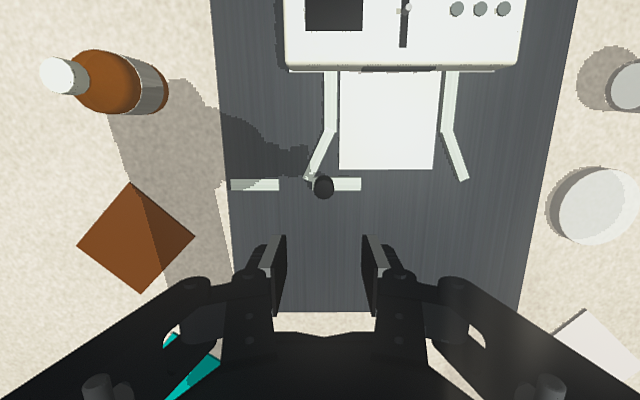

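```bash
python3 - <<'E'
from h import *
im,d,p=snap('top','t23')
a=cv2.imread('pics/top0.png',0).astype(int);b=cv2.imread('pics/t23.png',0).astype(int)
for n,(x0,y0,x1,y1) in dict(bottle=(252,95,282,132),beaker=(432,120,478,158),dish=(428,170,468,210)).items():
    print(n,np.abs(a-b)[y0:y1,x0:x1].mean())
s=ctrl.observe();print(s['time'],s['contact_force'])
print(ctrl.sign_off())
E
```

```text
bottle 11.844144144144144
beaker 10.009153318077804
dish 10.873125
25.85 [-0.28780498  0.0578347  -0.76169739]
the job is handed in; nothing more can be done
None
```

```bash
python3 - <<'E'
import cv2,numpy as np
a=cv2.imread('pics/top0.png',0);b=cv2.imread('pics/t23.png',0)
for n,(x0,y0,x1,y1) in dict(bottle=(252,95,282,132),beaker=(432,120,478,158),dish=(428,170,468,210)).items():
    r=cv2.matchTemplate(b[y0-8:y1+8,x0-8:x1+8],a[y0:y1,x0:x1],cv2.TM_CCOEFF_NORMED);print(n,cv2.minMaxLoc(r)[1],np.array(cv2.minMaxLoc(r)[3])-8)
print(np.median(b.astype(int)-a))
E
```

```text
bottle 0.9269691705703735 [0 0]
beaker 0.9953694343566895 [0 0]
dish 0.9893491268157959 [0 0]
10.0
```

The plate is loaded and locked in: it is fully home, the catch is shut behind it, and the gripper is clear of everything. I handed the job in at 25.9 s. I used the 95 × 110 mm white plate on the deck and left the brown, turquoise and larger white ones alone.

I pressed two parted fingertips on the plate's top face with about 8–13 N. The highest reading was 13.6 N, but force is only reported at the end of each call, so a brief peak in between would not show. I turned the plate about 11° to line it up, dragged it through the guides, and pushed the stop back. Then I straddled the catch knob, slid it until it stopped moving, backed off and lifted.

**Last checks**
- **Stop bar:** the pin moved about 15.1 mm, against 15 mm for full travel. Pushing harder did not move the plate further.
- **Plate:** after I lifted off, its rear edge was at deck x −14 mm, and it sat centred between the guides.
- **Catch:** the final wrist picture shows its bar end and knob at the fully shut positions, to about a pixel. Before that, a further 2 mm push at about 4 N had not moved it.
- **Bottle, beaker and dish:** matching the first and last top pictures gave zero shift for all three. I ran that match on the saved pictures after handing in. A simpler brightness comparison just before had differed by about 10 levels, because the whole picture was about 10 levels brighter.

**What disagreed**
- **Fingertip height:** at this finger opening the tips sat about 22 mm behind the stated tool point. That is more than the interface text suggested, so I found the plate's surface by wrist depth and touch.
- **Tip friction:** once the plate was home, the tips began to slide at about 3 N along the deck, lower than the stated 0.4 grip would give.

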